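# Tighten the hidden clamp bolt of a monitor-arm foot

### The arm

A 7-joint arm with a two-finger parallel gripper is mounted at the origin on the work surface; the furniture and walls round the work are solid. World frame = base frame: x ahead of the robot, y to its left, z up, the work surface at z = 0. Lengths are in mm, angles in rad, forces in N, time in s.
With the tool pointing down it reaches from about 400 to 900 mm from the base axis. Payload 5.6 kg.
Tool frame: the origin (TCP) lies at the very end of the fingers, on their centre line; the grasp point (between the pads) lies 19 mm behind it; y points along the fingers, x is the direction in which the jaws open and shut, and the axes are right-handed (so a half turn about y gives the same grasp; the last joint's range is limited). The gripper opens to 92 mm and grips with 3 to 60 N. Pads are 20 mm wide; open, the fingers measure 128 mm over their backs; the gripper's body (75 mm by 189 mm) begins 69 mm behind the grasp point.
Start: joints at [1.107, 0.468, -0.012, 1.603, 0.006, 1.071, -0.056], TCP at [265.48, -593.321, 214.592] pointing down, gripper open.
Joint ranges: [-2.53, 2.53], [-0.31, 2.02], [-1.57, 1.55], [0.28, 2.44], [-1.29, 4.43], [0.15, 1.84], [-2.92, 2.92]. Speed limits (rad/s): [2.57, 2.57, 3.14, 3.14, 3.14, 3.14, 3.14].

### API

Orientations are given as a rotation vector (axis times angle).
In Python, from station import bot gives the robot as it stands.
- The arm moves only by the tool move_arm, never from a script. Its argument "series" is a list of rows, each a list of 7 numbers: the opening, from 0 (shut) to 1 (fully open), then the shift along the world's x, y, z in m, then the turn, a rotation vector about the world's x, y, z in rad. A call has 1 to 20 rows; each row is the pose to reach, as a shift and turn from the pose commanded when the call began; what a row does not reach only later rows make up. A row lasts 1/12 s, in which the tool goes at most 41.7 mm and 7.16 degrees, less where a joint would pass 70% of its speed; a pose out of reach is approached as far as the arm can. A call with a gripper value outside its range is refused whole. The fingers move at their own pace and stop on an object; "force" is the grip in N (left out, the last holds). Time passes only in rows, so rows that repeat a pose let the fingers close. It gives the time, the measured TCP pose, the force and the opening at its end, in the units of the state.
- bot.get_state(): the state, without advancing time (a new reading comes with each control period).
- bot.get_image(name): name is "scene" or "side" or "wrist"; returns the picture (400x640x3 uint8, red, green, blue); there is no depth.
- bot.camera_info(name): a dict with "mtx" (3x3 intrinsics, pixels), "eye" and "orientation" of the camera in the world; the wrist camera has in their place "T_tool_cam" (4x4, takes a point from camera to tool coordinates, whose origin is the TCP and whose axes are the tool frame's). Camera axes: x right, y up, looking along -z (the intrinsics and any distortion apply to the point x, -y, -z); pixel columns grow to the right and rows downward; lengths in mm; the calibration is good to about 2 mm. A picture is of the moment at which its call begins: read the wrist's pose just before it. camera_info takes no time and is no camera call.
- bot.sign_off(): hands the job in, once; it reports no verdict.
Trained networks look in the newest picture that a camera, given by its name, has taken for a name from the list of things; names that differ only in an ending like _2 or _b are one class to them, and where a whole thing is asked for, a point or a joint stands for the part that bears it (a point fixed in the world has none). Each returns a list of dicts, best first, with "conf" (0 to 1); they miss things now and then, are a little off and sometimes report something else, mostly with a low value. They report only what shows in the picture. A call takes as long as a camera call.
- bot.recognise(name, camera): "position" ([column, row] as shares, 0 to 1, of the picture: columns of its width, rows of its height, amid what is visible of it).
The state is a dict: "time": time; "q": joint angles; "joint_velocities": joint speeds; "effort": joint torques, N m; "eef_pos": TCP position; "orientation": TCP orientation; "contact_force": force on the tool from outside, world axes, zero at the start; "moment": the same for the moment, N m; "gripper_width": finger opening in mm.
Only numpy, scipy, OpenCV 4.12 (cv2) and the standard library are available. Lean on these libraries where they do the work, as an engineer would, in place of code of your own. Each camera call takes 0.05 s, during which the arm holds its last target. There are 200 camera calls.

### The job

Lift the big hex key off its forked stand, find by feel the bolt's hex socket hidden somewhere along the bottom of the slot in the monitor-arm foot, and tighten the bolt clockwise until it stops, regripping the key as you turn. Leave the key standing in the socket, pushed fully home, and do not shove aside the eraser, stapler, tape dispenser or calculator.

Things in the scene. Friction and masses are not known exactly. Their poses are not given: they have to be found in the camera images.
- key_grip (a point): Grip point of the loose hex key, on its axis, 125 mm above its tip: in the black square handle (32 x 32 mm, from 85 to 145 mm above the tip). The key is 145 mm long, 0.2 kg, and hangs upright, tip down, in a forked stand. z points up the key; x and y are square to the handle's flat faces.
- key: The same key; origin at the tip. Below the handle it has a round steel flange of diameter 46 mm, 80 to 85 mm above the tip, by which it hangs; below that a steel hex shaft 20 mm across flats (23.1 mm over corners), two of whose flats face +x and -x.
- key_tip (a point): Lowest point of the key, the centre of the underside of its round nose (5 mm long, tapering from diameter 19 mm down to 12 mm at the tip); the hex shaft starts 5 mm above. Axes as for key_grip.
- fork (a point): Resting place of the key's flange on the fixed dark steel stand, 115 mm above the desk, midway between two level prongs 26 mm apart, each 8 mm wide. They point to the stand's -x, the open side; their tips turn up 20 mm, inner faces 25 mm from this point. A back plate 50 mm wide stands 29 mm behind (+x), 2 mm above the prongs. Nothing is above. z up.
- slot (a point): Centre of the slot's mouth in the top face of the fixed grey foot (156 x 84 mm, 56 mm high). x runs along the slot, y across, z up. The slot is 68 mm long, 28 mm wide, with vertical walls and a 2 mm bevel at the mouth. A round pole stub of diameter 38 mm rises 33 mm above the top face at x = +56 mm.
- slot_floor (a point): Centre of the slot's flat floor, 26 mm below its mouth; axes as for slot. The bolt's vertical hex socket opens flush in this floor on the slot's centre line, at most 18 mm from here along +x or -x: where, is not told. It is 21.6 mm across flats and 22 mm deep. The key's nose drops 5 mm in at any angle; the hex follows once within about 8 degrees of the socket's unknown clocking.
- bolt (a joint): Turn of the bolt in rad, growing as it is turned clockwise seen from above; it stops hard at 3.6 (tight). It starts between 0.3 and 1.1, turns against about 0.2 N m of friction and stays where it is left. Its value does not tell how the hex is clocked.
- eraser: Eraser, a bystander lying on the desk; origin at the centre of its underside, z up. 48 x 23 x 13 mm.
- stapler: Stapler, a bystander lying on the desk; origin at the centre of its underside, z up. 148 x 37 x 40 mm.
- tape_dispenser: Tape dispenser, a bystander lying on the desk; origin at the centre of its underside, z up. 148 x 53 x 70 mm.
- calculator: Calculator, a bystander lying on the desk; origin at the centre of its underside, z up. 125 x 76 x 14 mm.

How it is judged (in metres and radians):
On the way, in this order (a step that is already met when the one before it is completed fails the run):
1. the key has been taken off the stand, upright (horizontal distance between key_grip and fork above 0.07 m and angle between key_tip's own z axis and vertical below 0.4 rad and height (world z) of key_tip above 0.02 m), for 0.1 s.
2. the key is fully home in the bolt's socket, before the bolt is tight (z of key_tip in the frame of slot below -0.042 m and angle between key_tip's own z axis and vertical below 0.15 rad and value of joint bolt below 3.2 rad), for 0.1 s.
At the end, for the whole second after the job is handed in: the bolt is turned to its stop (joint above 3.45 of 3.6 rad) and the released key stands at rest in the socket, upright within 0.15 rad, its tip at least 42 mm below the foot's top (home is 48 mm) (value of joint bolt above 3.45 rad and z of key_tip in the frame of slot below -0.042 m and angle between key_tip's own z axis and vertical below 0.15 rad and linear speed of key below 0.02 m/s); the robot touches nothing.
It fails at once if the eraser is shoved more than 40 mm or tipped over (distance of eraser from where it was at the start of the episode above 0.04 m or angle between eraser's own z axis and vertical above 0.6 rad).
It fails at once if the stapler is shoved more than 40 mm or tipped over (distance of stapler from where it was at the start of the episode above 0.04 m or angle between stapler's own z axis and vertical above 0.6 rad).
It fails at once if the tape dispenser is shoved more than 40 mm or tipped over (distance of tape_dispenser from where it was at the start of the episode above 0.04 m or angle between tape_dispenser's own z axis and vertical above 0.6 rad).
It fails at once if the calculator is shoved more than 40 mm or tipped over (distance of calculator from where it was at the start of the episode above 0.04 m or angle between calculator's own z axis and vertical above 0.6 rad).
It also fails if it takes over 72 s, if anything falls off the work surface, if the arm or the gripper's body presses on something with over 40 N, if the wrist force passes 120 N, or if a joint passes its speed limit or range.

## Working session

There is one attempt and no reset: what is moved stays moved. The work goes in short steps, Python scripts to look and compute and a tool call to move; the robot and the scene stay as the last step left them, time stands still between calls to the robot, and variables do not carry over. Pictures are saved under pics/ and viewed, about 8 in all and at most 12, crops included, and the job is handed in when it is done.

Besides the shell and the picture viewer there is one more tool, called as name([rows], argument=value, ...), one row to a line, values as JSON. move_arm: Moves the arm, as the interface text tells. Its arguments: {"type":"object","properties":{"series":{"type":"array","items":{"type":"array","items":{"type":"number"}}},"force":{"type":"number"}},"required":["series"]}

```bash
mkdir -p pics; ls
python3 - <<'E'
from station import bot
import cv2
print(bot.get_state())
for c in("scene","side","wrist"):
    im=bot.get_image(c); cv2.imwrite(f"pics/{c}0.png",im[:,:,::-1])
    print(c,bot.camera_info(c))
    for n in("key_grip","key","key_tip","slot","fork","slot_floor","bolt","eraser","stapler","tape_dispenser","calculator"):
        try:r=bot.recognise(n,c)
        except Exception as e:r=str(e)[:80]
        print(c,n,r[:2] if isinstance(r,list) else r) if r else None
E
```

```text
pics
{'time': 0.0, 'q': array([ 1.1069947 ,  0.46834915, -0.01160317,  1.60359998,  0.00599342,
        1.07138437, -0.05630522]), 'joint_velocities': array([-0.00174693, -0.00139277, -0.00124573,  0.00037635, -0.00051266,
       -0.00067286,  0.00146078]), 'effort': array([ 2.25151916e-04, -5.20583510e+01, -1.24192511e-02, -2.43753737e+01,
       -5.66103752e-02,  1.73073099e-02,  1.85348995e-04]), 'eef_pos': array([ 265.22706244, -592.80582742,  213.66831206]), 'orientation': array([-1.3785079 ,  0.89506839, -0.89261781]), 'contact_force': array([ 0.68285481, -0.31602021,  0.38817358]), 'moment': array([-0.03042735,  0.02913089, -0.02954654]), 'gripper_width': 92.1799219197307}
scene {'mtx': array([[383.64998322,   0.        , 314.79542743],
       [  0.        , 383.64998322, 205.7092481 ],
       [  0.        ,   0.        ,   1.        ]]), 'eye': array([250.05106   , 293.30116894, 883.20983652]), 'orientation': array([ 0.239585  , -0.68736817, -2.44467016])}
scene key_grip [{'position': [0.4211, 0.6205], 'conf': 0.88}]
scene key [{'position': [0.4228, 0.617], 'conf': 0.81}]
sce
[... 1623 characters left out ...]
 0.79}, {'position': [0.5097, 0.5495], 'conf': 0.4}]
side calculator [{'position': [0.3716, 0.76], 'conf': 0.9}]
wrist {'mtx': array([[289.67760866,   0.        , 319.46818826],
       [  0.        , 289.67760866, 200.65339041],
       [  0.        ,   0.        ,   1.        ]]), 'T_tool_cam': array([[ 9.99999915e-01,  1.50813316e-04,  3.85003104e-04,
         1.11473742e-01],
       [ 3.35844434e-04,  2.46914234e-01, -9.69037279e-01,
        -1.69184160e+02],
       [-2.41206472e-04,  9.69037325e-01,  2.46914162e-01,
         6.80147788e+01],
       [ 0.00000000e+00,  0.00000000e+00,  0.00000000e+00,
         1.00000000e+00]])}
wrist calculator [{'position': [0.1703, 0.007], 'conf': 0.64}]
```

View pics/scene0.png

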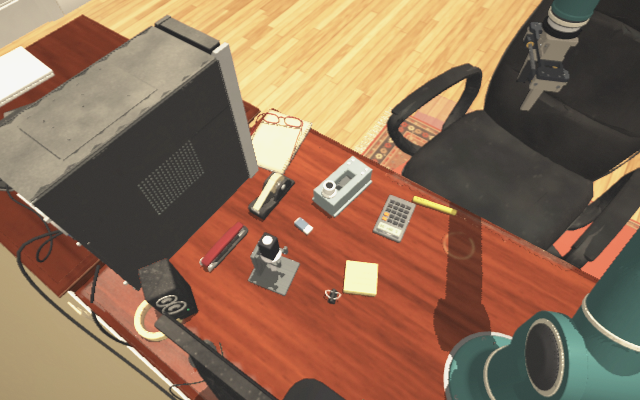

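View pics/side0.png

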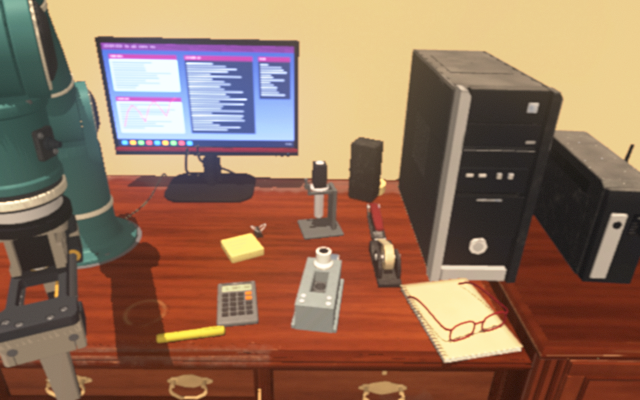

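The scene view shows the key in its stand near pixel (268,245), the foot near (343,187) with the pole stub at (329,187), the tape dispenser at (270,195), the eraser at (303,226), the stapler at (223,248) and the calculator at (394,217). The side view shows the handle at (320,173) and the foot at (318,292).

```bash
cat > h.py <<'E'
import numpy as np, cv2
from scipy.spatial.transform import Rotation as R
from station import bot
def cam(c,st=None):
    i=bot.camera_info(c)
    if c=="wrist":
        T=np.eye(4);T[:3,:3]=R.from_rotvec(st["orientation"]).as_matrix();T[:3,3]=st["eef_pos"]
        T=T@np.array(i["T_tool_cam"]);return i["mtx"],T[:3,3],T[:3,:3]
    return i["mtx"],np.array(i["eye"]),R.from_rotvec(i["orientation"]).as_matrix()
def ray(C,px):
    K,e,M=C;d=np.array([(px[0]-K[0,2])/K[0,0],-(px[1]-K[1,2])/K[1,1],-1]);return e,M@d
def plane(C,px,z):
    e,d=ray(C,px);return e+d*(z-e[2])/d[2]
def proj(C,p):
    K,e,M=C;v=M.T@(np.array(p,float)-e);return np.array([K[0,2]-K[0,0]*v[0]/v[2],K[1,2]+K[1,1]*v[1]/v[2]])
def tri(C1,p1,C2,p2):
    e,d=ray(C1,p1);f,g=ray(C2,p2);s=np.linalg.lstsq(np.c_[d,-g],f-e,rcond=None)[0]
    a,b=e+d*s[0],f+g*s[1];return (a+b)/2,np.linalg.norm(a-b)
E
python3 - <<'E'
from h import *
S,D=cam("scene"),cam("side");P=lambda a,b:(a*640,b*400)
print("key",tri(S,P(.4225,.617),D,P(.4998,.46)))
print("slot",plane(S,P(.5378,.468),56),tri(S,P(.5378,.468),D,(320,285)),plane(D,(320,285),56))
print("stub top",plane(S,(329,187),89),plane(D,(323,252),89))
for n,p,z in(("fork",P(.4273,.6828),5),("er",P(.4733,.564),13),("stap",P(.3522,.6218),40),("tape",P(.42,.483),40),("calc",P(.6148,.5383),14)):print(n,plane(S,p,z))
st=bot.get_state();print(R.from_rotvec(st["orientation"]).as_matrix().round(2))
a=cv2.imread("pics/scene0.png")[150:300,190:420];b=cv2.imread("pics/side0.png")[150:340,270:370]
a=cv2.resize(a,None,fx=2.3,fy=2.3,interpolation=3);b=cv2.resize(b,None,fx=2.6,fy=2.6,interpolation=3)
o=np.zeros((500,800,3),np.uint8);o[:a.shape[0],:a.shape[1]]=a;o[:b.shape[0],535:535+b.shape[1]]=b
cv2.imwrite("pics/z0.png",o)
E
```

```text
key (array([544.99807727,  61.36883531, 129.57062955]), np.float64(3.9756699512928955))
slot [ 526.24144672 -205.54225182   56.        ] (array([ 537.76642842, -216.14868537,   38.34058955]), np.float64(10.83636593837324)) [ 542.38043794 -237.21573007   56.        ]
stub top [ 546.75211184 -164.3912107    89.        ] [ 548.16200671 -173.18945947   89.        ]
fork [545.65129719  73.77712035   5.        ]
er [562.20941585 -69.87122816  13.        ]
stap [668.66000628 100.68728378  40.        ]
tape [684.22315467 -85.32530008  40.        ]
calc [ 386.07258965 -229.9270569    14.        ]
[[ 0.41 -0.    0.91]
 [-0.91 -0.    0.41]
 [ 0.   -1.   -0.  ]]
```

View pics/z0.png

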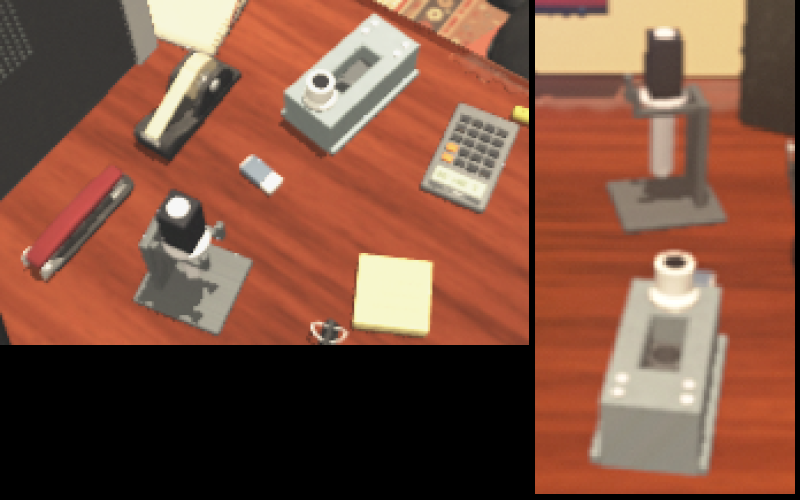

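The zoomed crop shows the stand opening away from its back plate: the plate is at crop (150,250) in the scene part and (695,140) in the side part. The foot's slot has a dark patch at side crop (665,355), which may be the socket. Next I'll work out the yaws.

Run:
```python
from h import *
S,D=cam("scene"),cam("side")
s=lambda x,y:(190+x/2.3,150+y/2.3); d=lambda x,y:(270+(x-535)/2.6,150+y/2.6)
print("top",plane(S,s(178,207),180),plane(D,d(664,31),180),tri(S,s(178,207),D,d(664,31)))
print("base S");[print(plane(S,s(*p),5)) for p in((135,297),(215,332),(252,262))]
print("base D");[print(plane(D,d(*p),5)) for p in((607,184),(625,230),(726,219))]
print("foot S");[print(plane(S,s(*p),56)) for p in((284,105),(377,15),(418,66),(331,138))]
print("foot D");[print(plane(D,d(*p),56)) for p in((601,402),(710,408),(722,280),(632,280))]
print("stub",plane(S,s(321,80),89),plane(D,d(675,261),89))
print("slot S");[print(plane(S,s(*p),56)) for p in((333,80),(366,47),(383,56),(347,92))]
print("slot D");[print(plane(D,d(*p),56)) for p in((650,317),(685,317),(680,369),(638,369))]
print("dark D",plane(D,d(666,355),30))
```

```text
top [541.94475502  68.54218928 180.        ] [541.44707326  74.45596591 180.        ] (array([541.22329091,  69.21375241, 182.0949583 ]), np.float64(0.2759695138348846))
base S
[584.98625475 120.25594463   5.        ]
[493.08350036 101.65102322   5.        ]
[508.0889047  17.9649143   5.       ]
base D
[489.37310096 101.25222099   5.        ]
[508.81445929  14.70485352   5.        ]
[603.90163853  37.38726122   5.        ]
foot S
[ 576.61809055 -138.26042937   56.        ]
[ 560.22072027 -306.24543983   56.        ]
[ 481.51463527 -269.91328739   56.        ]
[ 509.41239883 -132.63313217   56.        ]
foot D
[ 497.72705877 -295.9284587    56.        ]
[ 572.69637599 -300.93749247   56.        ]
[ 588.82672744 -142.94671716   56.        ]
[ 516.95699587 -144.7781422    56.        ]
stub [ 549.40060148 -170.7836177    89.        ] [ 549.94305278 -167.24225717   89.        ]
slot S
[ 550.63305223 -197.88025058   56.        ]
[ 545.19666744 -258.71101984   56.        ]
[ 522.03035426 -259.01921151   56.        ]
[ 528.48922582 -193.23987112   56.        ]
slot D
[ 531.35631516 -194.89700927   56.        ]
[ 558.03000362 -194.2797412    56.        ]
[ 552.93719275 -258.203351     56.        ]
[ 522.84840706 -258.81071254   56.        ]
dark D [ 544.03948092 -207.55055552   30.        ]
```

move_arm([
  [1,0,0,0.1,0,0,0.2],
  [1,0,0,0.12,0,0,0.4],
  [1,0.05,0.12,0.12,0,0,1.4],
  [1,0.05,0.12,0.12,0,0,1.4],
  [1,0.05,0.12,0.12,0,0,1.4],
  [1,0.27,0.66,0.12,0,0,1.4],
  [1,0.27,0.66,0.12,0,0,1.4],
  [1,0.27,0.66,0.12,0,0,1.4],
  [1,0.27,0.66,0.12,0,0,1.4],
  [1,0.27,0.66,0.12,0,0,1.4],
  [1,0.27,0.66,0.12,0,0,1.4],
  [1,0.27,0.66,0.12,0,0,1.4],
  [1,0.27,0.66,0.12,0,0,1.4],
  [1,0.27,0.66,0.12,0,0,1.4],
  [1,0.27,0.66,0.12,0,0,1.4],
  [1,0.27,0.66,0.12,0,0,1.4],
  [1,0.27,0.66,0.12,0,0,1.4],
  [1,0.27,0.66,0.12,0,0,1.4],
  [1,0.27,0.66,0.12,0,0,1.4],
  [1,0.27,0.66,0.12,0,0,1.4],
])

```text
time: 3.47
eef_pos: [536.2, 74.1, 335.0]
orientation: [-1.557, -0.204, 0.201]
contact_force: [-0.6, -0.4, 0.7]
gripper_width: 92.0
```

move_arm([
  [1,0.005,-0.004,0,0,0,1.54],
  [1,0.005,-0.004,0,0,0,1.54],
  [1,0.005,-0.004,0,0,0,1.54],
  [1,0.005,-0.004,0,0,0,1.54],
  [1,0.005,-0.004,0,0,0,1.54],
  [1,0.005,-0.004,0,0,0,1.54],
  [1,0.005,-0.004,0,0,0,1.54],
  [1,0.005,-0.004,0,0,0,1.54],
  [1,0.005,-0.004,0,0,0,1.54],
  [1,0.005,-0.004,0,0,0,1.54],
  [1,0.005,-0.004,0,0,0,1.54],
  [1,0.005,-0.004,0,0,0,1.54],
  [1,0.005,-0.004,0,0,0,1.54],
  [1,0.005,-0.004,0,0,0,1.54],
  [1,0.005,-0.004,0,0,0,1.54],
  [1,0.005,-0.004,0,0,0,1.54],
])

```text
time: 4.8
eef_pos: [540.5, 62.4, 334.6]
orientation: [-1.099, -1.367, 1.368]
contact_force: [-1.1, -0.1, 0.5]
gripper_width: 91.7
```

Run:
```python
from h import *
st=bot.get_state();print(st["q"].round(2),st["eef_pos"])
im=bot.get_image("wrist");cv2.imwrite("pics/w1.png",im[:,:,::-1])
C=cam("wrist",st);print(R.from_rotvec(st["orientation"]).as_matrix().round(3))
print(proj(C,(541.5,70,180)),bot.recognise("key_grip","wrist"),bot.recognise("fork","wrist"))
```

```text
[ 0.59  0.33 -0.96  1.67  0.28  1.29  1.37] [540.4639264   62.35597316 334.59773554]
[[-0.216  0.    -0.976]
 [ 0.976 -0.    -0.216]
 [-0.    -1.     0.   ]]
[326.04873197 192.6055189 ] [{'position': [0.5036, 0.4592], 'conf': 0.73}] [{'position': [0.5009, 0.411], 'conf': 0.7}]
```

View pics/w1.png

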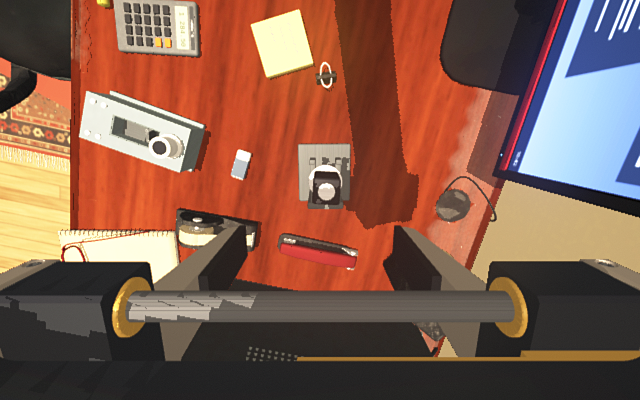

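The wrist view shows the key top at (326,190), within 3 px of the prediction, with the stand squared to the image. The foot is at (140,132). I'll take one close look at the foot before grasping.

move_arm([
  [1,0,-0.289,-0.08,0,0,0],
  [1,0,-0.289,-0.08,0,0,0],
  [1,0,-0.289,-0.08,0,0,0],
  [1,0,-0.289,-0.08,0,0,0],
  [1,0,-0.289,-0.08,0,0,0],
  [1,0,-0.289,-0.08,0,0,0],
  [1,0,-0.289,-0.08,0,0,0],
  [1,0,-0.289,-0.08,0,0,0],
  [1,0,-0.289,-0.16,0,0,0],
  [1,0,-0.289,-0.16,0,0,0],
  [1,0,-0.289,-0.16,0,0,0],
  [1,0,-0.289,-0.16,0,0,0],
])

```text
time: 5.95
eef_pos: [539.6, -225.7, 173.6]
orientation: [-1.093, -1.368, 1.369]
contact_force: [0.8, 0.6, 0.5]
gripper_width: 92.3
```

Run:
```python
from h import *
st=bot.get_state();print(st["q"].round(2),st["eef_pos"])
im=bot.get_image("wrist");cv2.imwrite("pics/w2full.png",im[:,:,::-1])
C=cam("wrist",st);np.savez("w2.npz",K=C[0],e=C[1],M=C[2])
c=proj(C,(540,-226,56)).astype(int);print(c,bot.recognise("slot","wrist"),bot.recognise("slot_floor","wrist"))
x0,y0=max(c[0]-110,0),max(c[1]-80,0);print(x0,y0)
cv2.imwrite("pics/w2.png",cv2.resize(im[y0:y0+150,x0:x0+200,::-1],None,fx=4,fy=4,interpolation=cv2.INTER_CUBIC))
```

```text
[ 0.93  0.54 -0.79  1.76  0.44  1.02  1.77] [ 539.5807045  -225.68927735  173.63806517]
[319 198] [{'position': [0.502, 0.4655], 'conf': 0.85}] [{'position': [0.5047, 0.4652], 'conf': 0.61}]
209 118
```

View pics/w2.png

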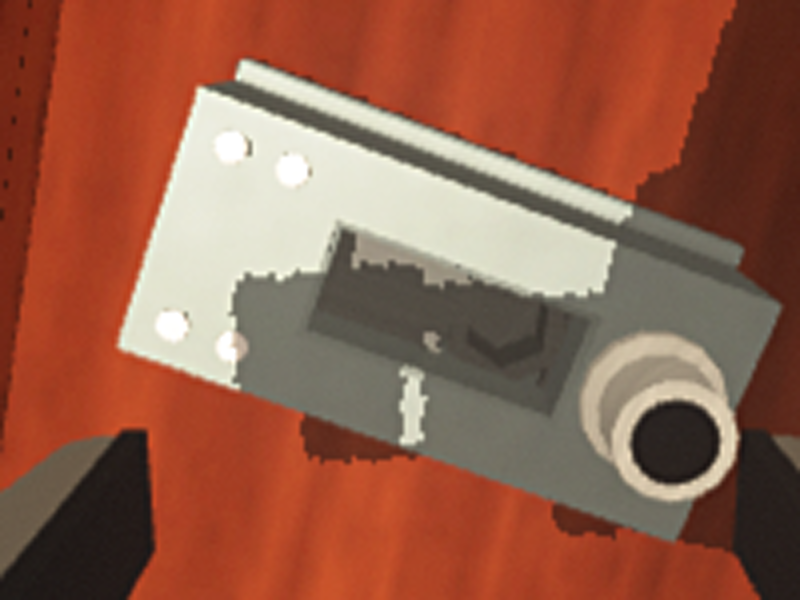

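The close view shows the slot with corners at about (340,220), (598,318), (552,412) and (308,328). The socket's dark hex sits towards the stub end around (510,325). I'll raise the contrast to read its centre and clocking.

Run:
```python
from h import *
im=cv2.imread("pics/w2full.png")
g=im[118+50:118+108,209+75:209+153].astype(float)
g=cv2.resize(g,None,fx=10,fy=10,interpolation=cv2.INTER_CUBIC)
g=np.clip((g-20)*2.6,0,255).astype(np.uint8);cv2.imwrite("pics/w3.png",g)
d=np.load("w2.npz");C=(d["K"],d["e"],d["M"]);f=lambda x,y:(209+(x+.5)/4-.5,118+(y+.5)/4-.5)
Q=[plane(C,f(*p),56) for p in((340,220),(598,318),(552,412),(308,328))]
for q in Q:print(q.round(1))
print("slot",np.mean(Q,0)); v=Q[1]-Q[0]+Q[2]-Q[3];print("yaw",np.degrees(np.arctan2(v[1],v[0])),np.linalg.norm(v)/2)
print("stub top",plane(C,f(675,443),89))
F=[plane(C,f(*p),56) for p in((200,88),(782,305),(677,540),(118,348))]
for q in F:print(q.round(1))
print("foot",np.mean(F,0)); v=F[1]-F[0]+F[2]-F[3];print("yaw",np.degrees(np.arctan2(v[1],v[0])),np.linalg.norm(v)/2)
# key
W=None
```

```text
[ 519.5 -256.5   56. ]
[ 529.8 -187.5   56. ]
[ 556.8 -192.9   56. ]
[ 548.4 -259.    56. ]
slot [ 538.61692243 -223.96975858   56.        ]
yaw 82.11691114968585 68.25350338990583
stub top [ 548.15360704 -168.83541123   89.        ]
[ 495.2 -296.    56. ]
[ 516.4 -142.6   56. ]
[ 584.4 -151.6   56. ]
[ 564.1 -305.5   56. ]
foot [ 540.04533773 -223.92641511   56.        ]
yaw 82.31897298827079 154.99881273283657
```

View pics/w3.png

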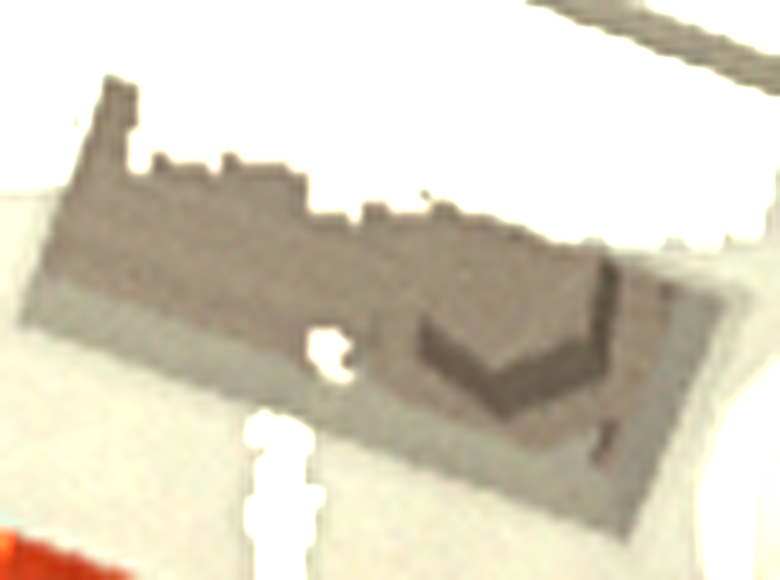

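The enhanced view shows the socket rim's vertices at (420,350), (500,420), (608,368) and (617,262), so its centre is near (511,304). That gives both its place and its clocking as a first guess, to be confirmed by feel.

Run:
```python
from h import *
d=np.load("w2.npz");C=(d["K"],d["e"],d["M"]);f=lambda x,y:(284+(x+.5)/10-.5,168+(y+.5)/10-.5)
from scipy.optimize import least_squares
V=np.array([plane(C,f(*p),30)[:2] for p in((420,350),(500,420),(608,368),(617,262))]);print(V.round(1))
r=21.6/np.sqrt(3)
# vertices consecutive at angle a+-60k
for sg in(1,-1):
    fun=lambda p:(V-np.array([[p[0]+r*np.cos(p[2]+sg*k*np.pi/3),p[1]+r*np.sin(p[2]+sg*k*np.pi/3)] for k in range(4)])).ravel()
    for a in(0,1.5,3,4.5):
        s=least_squares(fun,[V[:,0].mean(),V[:,1].mean(),a]);print(sg,s.x[:2].round(1),"vertex deg mod60",round(np.degrees(s.x[2])%60,1),"flat normals",round((np.degrees(s.x[2])+30)%60,1),round(s.cost,2))
c=plane(C,f(511,304),30);print(c)
s0=np.array([539.3,-224]);ux=np.array([np.cos(np.radians(82.2)),np.sin(np.radians(82.2))]);print("along",(c[:2]-s0)@ux)
im=cv2.imread("pics/w1.png");cv2.imwrite("pics/w1c.png",cv2.resize(im[130:220,280:370],None,fx=6,fy=6,interpolation=2))
```

```text
[[ 549.  -216.5]
 [ 555.  -205.9]
 [ 546.5 -195.5]
 [ 534.4 -197.4]]
1 [ 541.9 -207.1] vertex deg mod60 7.1 flat normals 37.1 0.63
1 [ 541.9 -207.1] vertex deg mod60 7.1 flat normals 37.1 0.63
1 [ 541.9 -207.1] vertex deg mod60 7.1 flat normals 37.1 0.63
1 [ 541.9 -207.1] vertex deg mod60 7.1 flat normals 37.1 0.63
-1 [ 550.4 -200.4] vertex deg mod60 9.1 flat normals 39.1 236.71
-1 [ 550.4 -200.4] vertex deg mod60 9.1 flat normals 39.1 236.71
-1 [ 550.4 -200.4] vertex deg mod60 9.1 flat normals 39.1 236.71
-1 [ 550.4 -200.4] vertex deg mod60 9.1 flat normals 39.1 236.71
[ 541.65031696 -207.80340147   30.        ]
along 16.36571962694081
```

View pics/w1c.png

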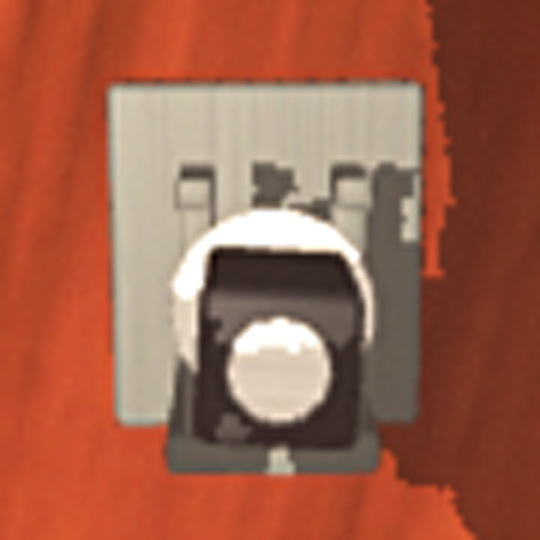

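The key crop shows the stand and handle squared to the gripper, with the cap centre at (278,370), so the key is at about (541,70). Now the grasp.

move_arm([
  [1,0,0,0.04,0,0,0],
  [1,0,0.08,0.06,0,0,0],
  [1,0,0.296,0.06,0,0,0],
  [1,0,0.296,0.06,0,0,0],
  [1,0,0.296,0.06,0,0,0],
  [1,0,0.296,0.06,0,0,0],
  [1,0,0.296,0.06,0,0,0],
  [1,0,0.296,0.06,0,0,0],
  [1,0,0.296,0.06,0,0,0],
  [1,0,0.296,0.06,0,0,0],
  [1,0,0.296,0.03,0,0,0],
  [1,0,0.296,0,0,0,0],
  [1,0,0.296,-0.03,0,0,0],
  [1,0,0.296,-0.03,0,0,0],
  [1,0,0.296,-0.03,0,0,0],
])

```text
time: 7.35
eef_pos: [540.5, 68.2, 144.8]
orientation: [-1.098, -1.366, 1.368]
contact_force: [0.4, 0.2, 0.7]
gripper_width: 92.1
```

move_arm([
  [0,0,0,0,0,0,0],
  [0,0,0,0,0,0,0],
  [0,0,0,0,0,0,0],
  [0,0,0,0,0,0,0],
  [0,0,0,0,0,0,0],
  [0,0,0,0,0,0,0],
  [0,0,0,0,0,0,0],
  [0,0,0,0,0,0,0],
], force=40)

```text
time: 8.02
eef_pos: [540.4, 69.7, 144.6]
orientation: [-1.097, -1.369, 1.369]
contact_force: [-0.7, 0.5, -0.3]
gripper_width: 40.7
```

move_arm([
  [0,0,0,0,0,0,0],
  [0,0,0,0,0,0,0],
  [0,0,0,0,0,0,0],
  [0,0,0,0,0,0,0],
  [0,0,0,0,0,0,0],
], force=45)

```text
time: 8.43
eef_pos: [540.4, 69.8, 144.5]
orientation: [-1.097, -1.369, 1.369]
contact_force: [-0.5, 0.6, 0.3]
gripper_width: 32.0
```

move_arm([
  [0,0,0,0.02,0,0,0],
  [0,0,0,0.05,0,0,0],
  [0,0,0,0.09,0,0,0],
  [0,0,0,0.12,0,0,0],
  [0,0,0,0.13,0,0,0],
  [0,0,0,0.13,0,0,0],
])

```text
time: 8.93
eef_pos: [541.8, 69.9, 276.9]
orientation: [-1.102, -1.372, 1.367]
contact_force: [-0.0, 0.7, -1.6]
gripper_width: 32.1
```

move_arm([
  [0,0.001,-0.277,0,0,0,0.43],
  [0,0.001,-0.277,0,0,0,0.43],
  [0,0.001,-0.277,0,0,0,0.43],
  [0,0.001,-0.277,0,0,0,0.43],
  [0,0.001,-0.277,0,0,0,0.43],
  [0,0.001,-0.277,0,0,0,0.43],
  [0,0.001,-0.277,0,0,0,0.43],
  [0,0.001,-0.277,0,0,0,0.43],
  [0,0.001,-0.277,-0.03,0,0,0.43],
  [0,0.001,-0.277,-0.06,0,0,0.43],
  [0,0.001,-0.277,-0.08,0,0,0.43],
  [0,0.001,-0.277,-0.09,0,0,0.43],
  [0,0.001,-0.277,-0.09,0,0,0.43],
  [0,0.001,-0.277,-0.09,0,0,0.43],
])

```text
time: 10.1
eef_pos: [541.3, -206.8, 183.9]
orientation: [-0.827, -1.67, 1.669]
contact_force: [0.5, 0.4, -1.2]
gripper_width: 32.0
```

Run:
```python
from h import *
st=bot.get_state();print(st["q"].round(2),st["eef_pos"],st["contact_force"],np.degrees(np.arctan2(*R.from_rotvec(st["orientation"]).as_matrix()[[1,0],0])))
w=bot.get_image("wrist")[110:290,200:440,::-1];s=bot.get_image("side")[200:340,260:380,::-1]
a=cv2.resize(w,(480,360),interpolation=2);b=cv2.resize(s,(308,360),interpolation=2)
cv2.imwrite("pics/k1.png",np.hstack([a,b]))
```

```text
[ 0.97  0.56 -0.89  1.77  0.49  1.06  2.12] [ 541.26648037 -206.76997135  183.91881749] [ 0.54074608  0.39592995 -1.15646645] 127.2296467678364
```

View pics/k1.png

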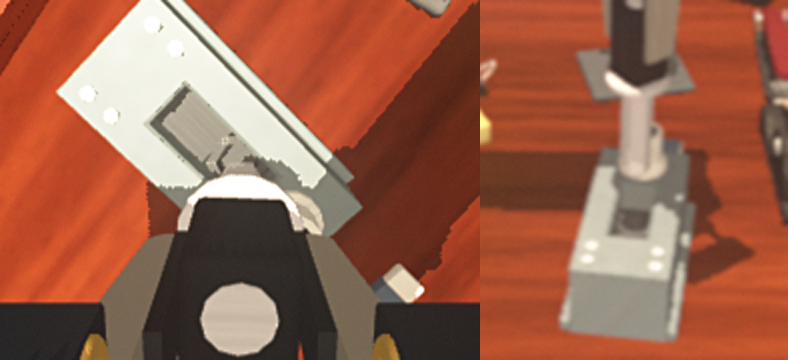

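The key hangs upright over the stub end of the slot. Now I'll lower it.

move_arm([
  [0,0,-0.001,-0.015,0,0,0],
  [0,0,-0.001,-0.025,0,0,0],
  [0,0,-0.001,-0.033,0,0,0],
  [0,0,-0.001,-0.036,0,0,0],
  [0,0,-0.001,-0.039,0,0,0],
  [0,0,-0.001,-0.039,0,0,0],
])

```text
time: 10.7
eef_pos: [541.2, -208.1, 144.9]
orientation: [-0.827, -1.669, 1.669]
contact_force: [0.6, 0.1, -1.2]
gripper_width: 32.1
```

move_arm([
  [0,0,0,-0.003,0,0,0],
  [0,0,0,-0.005,0,0,0],
  [0,0,0,-0.007,0,0,0],
  [0,0,0,-0.009,0,0,0],
  [0,0,0,-0.009,0,0,0],
  [0,0,0,-0.009,0,0,0],
])

```text
time: 11.2
eef_pos: [541.5, -208.3, 136.6]
orientation: [-0.829, -1.669, 1.669]
contact_force: [0.2, 0.0, -1.2]
gripper_width: 32.1
```

Tip at 26–27, below the floor level (30) with no force, so the nose is in the socket. Continue gently.

move_arm([
  [0,0,0,-0.002,0,0,0],
  [0,0,0,-0.004,0,0,0],
  [0,0,0,-0.006,0,0,0],
  [0,0,0,-0.007,0,0,0],
  [0,0,0,-0.007,0,0,0],
  [0,0,0,-0.007,0,0,0],
])

```text
time: 11.7
eef_pos: [542.2, -208.0, 129.7]
orientation: [-0.83, -1.671, 1.669]
contact_force: [2.6, 1.0, -1.2]
gripper_width: 31.9
```

move_arm([
  [0,0.001,0,-0.002,0,0,0],
  [0,0.001,0,-0.005,0,0,0],
  [0,0.001,0,-0.008,0,0,0],
  [0,0.001,0,-0.01,0,0,0],
  [0,0.001,0,-0.012,0,0,0],
  [0,0.001,0,-0.013,0,0,0],
  [0,0.001,0,-0.013,0,0,0],
])

```text
time: 12.28
eef_pos: [542.8, -208.1, 117.4]
orientation: [-0.829, -1.669, 1.67]
contact_force: [-0.7, 1.7, 5.5]
gripper_width: 32.4
```

Home: the tip is about 8 mm above the desk, i.e. 48 mm below the mouth, with an upward contact force of 5.5 N. Now I'll turn clockwise.

move_arm([
  [0,0,0,0.001,0,0,-0.05],
  [0,0,0,0.001,0,0,-0.15],
  [0,0,0,0.001,0,0,-0.25],
  [0,0,0,0.001,0,0,-0.35],
  [0,0,0,0.001,0,0,-0.45],
  [0,0,0,0.001,0,0,-0.55],
  [0,0,0,0.001,0,0,-0.65],
  [0,0,0,0.001,0,0,-0.75],
  [0,0,0,0.001,0,0,-0.85],
  [0,0,0,0.001,0,0,-0.95],
  [0,0,0,0.001,0,0,-1.05],
  [0,0,0,0.001,0,0,-1.15],
  [0,0,0,0.001,0,0,-1.2],
  [0,0,0,0.001,0,0,-1.2],
])

```text
time: 13.45
eef_pos: [542.8, -206.4, 117.5]
orientation: [-1.419, -0.796, 0.794]
contact_force: [0.9, 5.2, -0.6]
gripper_width: 31.6
```

```bash
cat > s.py <<'E'
from h import *
st=bot.get_state();print(st["q"].round(2),st["eef_pos"].round(1),st["contact_force"].round(1),st["moment"].round(2),"yaw",np.degrees(np.arctan2(*R.from_rotvec(st["orientation"]).as_matrix()[[1,0],0])).round(1),st["gripper_width"])
E
python3 s.py
```

```text
[ 0.73  0.54 -0.55  1.83  0.36  0.87  1.03] [ 542.8 -206.4  117.5] [ 0.9  5.2 -0.6] [ 1.51 -0.72  0.11] yaw 58.5 31.615594882511907
```

move_arm([
  [0,0,0.001,0,0,0,-0.1],
  [0,0,0.001,0,0,0,-0.2],
  [0,0,0.001,0,0,0,-0.3],
  [0,0,0.001,0,0,0,-0.4],
  [0,0,0.001,0,0,0,-0.5],
  [0,0,0.001,0,0,0,-0.6],
  [0,0,0.001,0,0,0,-0.7],
  [0,0,0.001,0,0,0,-0.8],
  [0,0,0.001,0,0,0,-0.9],
  [0,0,0.001,0,0,0,-1.0],
  [0,0,0.001,0,0,0,-1.1],
  [0,0,0.001,0,0,0,-1.1],
])

```text
time: 14.45
eef_pos: [543.5, -206.0, 117.5]
orientation: [-1.569, 0.062, -0.065]
contact_force: [3.6, 3.3, -2.6]
gripper_width: 32.0
```

```bash
python3 s.py
```

```text
[ 0.54  0.49 -0.3   1.84  0.19  0.84  0.07] [ 543.5 -206.   117.5] [ 3.6  3.3 -2.6] [ 1.12 -1.26  0.07] yaw -4.6 31.99316641743015
```

move_arm([
  [0,0.001,0.001,0,0,0,-0.1],
  [0,0.001,0.001,0,0,0,-0.2],
  [0,0.001,0.001,0,0,0,-0.3],
  [0,0.001,0.001,0,0,0,-0.4],
  [0,0.001,0.001,0,0,0,-0.5],
  [0,0.001,0.001,0,0,0,-0.5],
])

```text
time: 14.95
eef_pos: [544.0, -205.9, 117.5]
orientation: [-1.522, 0.454, -0.455]
contact_force: [2.9, 2.4, -1.8]
gripper_width: 31.5
```

```bash
python3 s.py
```

```text
[ 0.45  0.48 -0.18  1.84  0.11  0.83 -0.37] [ 544.  -205.9  117.5] [ 2.9  2.4 -1.8] [ 0.65 -0.97  0.01] yaw -33.2 31.496982776111107
```

move_arm([
  [0,0,0,0,0,0,-0.06],
  [0,0,0,0,0,0,-0.12],
  [0,0,0,0,0,0,-0.18],
  [0,0,0,0,0,0,-0.18],
])

```text
time: 15.28
eef_pos: [544.0, -206.0, 117.6]
orientation: [-1.488, 0.591, -0.593]
contact_force: [3.5, 2.1, -3.0]
gripper_width: 31.8
```

```bash
python3 s.py
```

```text
[ 0.41  0.48 -0.14  1.85  0.09  0.82 -0.53] [ 544.  -206.   117.6] [ 3.5  2.1 -3. ] [ 0.68 -1.1   0.06] yaw -43.4 31.800481093296742
```

move_arm([
  [0,0,0,0,0,0,-0.06],
  [0,0,0,0,0,0,-0.12],
  [0,0,0,0,0,0,-0.18],
  [0,0,0,0,0,0,-0.18],
])

```text
time: 15.62
eef_pos: [544.0, -206.1, 117.6]
orientation: [-1.444, 0.73, -0.732]
contact_force: [4.0, 3.5, -3.0]
gripper_width: 31.5
```

```bash
python3 s.py
```

```text
[ 0.38  0.47 -0.1   1.85  0.06  0.82 -0.68] [ 544.  -206.1  117.6] [ 4.   3.5 -3. ] [ 0.68 -1.25  0.11] yaw -53.7 31.461353995350578
```

move_arm([
  [0,0,0,0,0,0,-0.06],
  [0,0,0,0,0,0,-0.12],
  [0,0,0,0,0,0,-0.12],
])

```text
time: 15.87
eef_pos: [544.0, -206.2, 117.6]
orientation: [-1.409, 0.822, -0.823]
contact_force: [4.7, 2.4, -3.2]
gripper_width: 31.7
```

```bash
python3 s.py
```

```text
[ 0.36  0.47 -0.07  1.85  0.04  0.82 -0.79] [ 544.  -206.2  117.6] [ 4.7  2.4 -3.2] [ 0.66 -1.38  0.03] yaw -60.6 31.743094694557474
```

move_arm([
  [0,0,0,0,0,0,-0.06],
  [0,0,0,0,0,0,-0.12],
  [0,0,0,0,0,0,-0.12],
  [0,0,0,0,0,0,-0.12],
])

```text
time: 16.2
eef_pos: [543.9, -206.2, 117.5]
orientation: [-1.371, 0.912, -0.913]
contact_force: [4.9, 2.7, -3.6]
gripper_width: 31.8
```

```bash
python3 s.py
```

```text
[ 0.34  0.47 -0.04  1.85  0.03  0.82 -0.89] [ 543.9 -206.2  117.5] [ 4.9  2.7 -3.6] [ 0.59 -1.52  0.07] yaw -67.3 31.767949376643568
```

move_arm([
  [0,0,0,0,0,0,-0.06],
  [0,0,0,0,0,0,-0.12],
  [0,0,0,0,0,0,-0.12],
  [0,0,0,0,0,0,-0.12],
])

```text
time: 16.53
eef_pos: [544.0, -206.3, 117.6]
orientation: [-1.327, 1.003, -1.004]
contact_force: [4.4, 2.0, -4.0]
gripper_width: 31.8
```

```bash
python3 s.py
```

```text
[ 0.32  0.47 -0.02  1.85  0.01  0.82 -1.  ] [ 544.  -206.3  117.6] [ 4.4  2.  -4. ] [ 0.62 -1.54  0.11] yaw -74.2 31.793815410825562
```

move_arm([
  [0,0,0,0,0,0,-0.06],
  [0,0,0,0,0,0,-0.12],
  [0,0,0,0,0,0,-0.16],
  [0,0,0,0,0,0,-0.16],
  [0,0,0,0,0,0,-0.16],
])

```text
time: 16.95
eef_pos: [544.0, -206.2, 117.6]
orientation: [-1.262, 1.121, -1.123]
contact_force: [5.1, 1.0, -3.7]
gripper_width: 31.6
```

```bash
python3 s.py
python3 - <<'E'
from h import *
w=bot.get_image("wrist")[60:340,120:520,::-1];s=bot.get_image("side")[180:340,250:390,::-1]
a=cv2.resize(w,(480,336),interpolation=2);b=cv2.resize(s,(294,336),interpolation=2)
cv2.imwrite("pics/k2.png",np.hstack([a,b]))
E
```

```text
[ 0.29  0.47  0.02  1.85 -0.01  0.82 -1.14] [ 544.  -206.2  117.6] [ 5.1  1.  -3.7] [ 0.59 -1.58  0.6 ] yaw -83.3 31.55847577988926
```

View pics/k2.png

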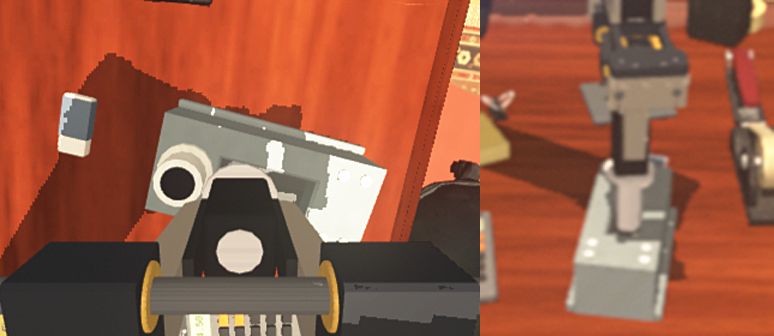

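The moment jumped to 0.6 N m, so the stop is met. In the side view the key stands deep in the slot and the handle is square in the jaws. I'll load it a bit more to confirm.

move_arm([
  [0,0,0,-0.002,0,0,-0.05],
  [0,0,0,-0.002,0,0,-0.1],
  [0,0,0,-0.002,0,0,-0.1],
  [0,0,0,-0.002,0,0,-0.1],
  [0,0,0,-0.002,0,0,-0.1],
])

```text
time: 17.47
eef_pos: [544.2, -206.5, 117.4]
orientation: [-1.215, 1.198, -1.199]
contact_force: [1.8, 2.8, 7.4]
gripper_width: 31.4
```

```bash
python3 s.py
```

```text
[ 0.27  0.47  0.05  1.86 -0.03  0.82 -1.23] [ 544.2 -206.5  117.4] [1.8 2.8 7.4] [ 1.06 -0.47 -0.19] yaw -89.2 31.448946726568664
```

The yaw went on to −89° while the moment dropped, so either the handle slipped in the jaws or the stop has not been reached. I'll release, look at the handle's true yaw and regrip.

move_arm([
  [0.3,0,0,0.002,0,0,0],
  [0.6,0,0,0.002,0,0,0],
  [0.8,0,0,0.002,0,0,0],
  [0.8,0,0,0.002,0,0,0],
  [0.8,0,0,0.002,0,0,0],
  [0.8,0,0,0.002,0,0,0],
  [0.8,0,0,0.002,0,0,0],
  [0.8,0,0,0.03,0,0,0],
  [0.8,0,0,0.06,0,0,0],
  [0.8,0,0,0.1,0,0,0],
  [0.8,0,0,0.12,0,0,0],
  [0.8,0,0,0.12,0,0,0],
  [0.8,0,0,0.12,0,0,0],
])

```text
time: 18.55
eef_pos: [544.0, -206.5, 236.9]
orientation: [-1.213, 1.199, -1.203]
contact_force: [0.0, -0.4, -1.6]
gripper_width: 73.1
```

```bash
python3 s.py
python3 - <<'E'
from h import *
st=bot.get_state();w=bot.get_image("wrist")[:,:,::-1];cv2.imwrite("pics/k3full.png",w)
C=cam("wrist",st);c=proj(C,(544,-206.3,153)).astype(int);print(c)
for z in(93,153):print(z,plane(C,(0,0),z)*0+proj(C,(544,-206.3,z))[0] if 0 else proj(C,(544,-206.3,z)))
x0,y0=max(c[0]-70,0),max(c[1]-60,0);print(x0,y0)
cv2.imwrite("pics/k3.png",cv2.resize(w[y0:y0+110,x0:x0+140],None,fx=5,fy=5,interpolation=2))
E
```

```text
[ 0.26  0.33  0.05  1.76 -0.02  1.05 -1.24] [ 544.  -206.5  236.9] [ 0.  -0.4 -1.6] [0.09 0.03 0.01] yaw -89.4 73.05650529649986
[318 204]
93 [318.73748176 190.71801313]
153 [318.63132487 204.73986018]
248 144
```

View pics/k3.png

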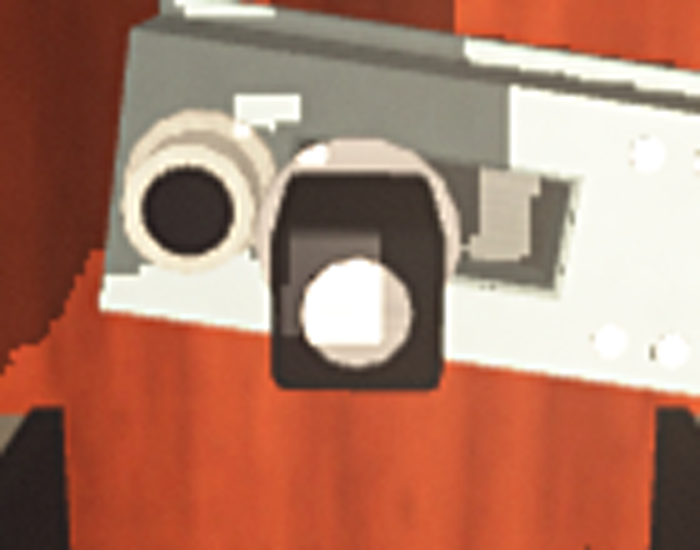

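The handle is square to the gripper at yaw −89° and the key stands deep in the slot. I'll regrip with more force and test for the hard stop in small steps.

move_arm([
  [0.8,0,0,-0.04,0,0,0],
  [0.8,0,0,-0.08,0,0,0],
  [0.8,0,0,-0.11,0,0,0],
  [0.8,0,0,-0.119,0,0,0],
  [0.8,0,0,-0.119,0,0,0],
  [0,0,0,-0.119,0,0,0],
  [0,0,0,-0.119,0,0,0],
  [0,0,0,-0.119,0,0,0],
  [0,0,0,-0.119,0,0,0],
  [0,0,0,-0.119,0,0,0],
  [0,0,0,-0.119,0,0,0],
  [0,0,0,-0.119,0,0,0],
  [0,0,0,-0.119,0,0,0],
  [0,0,0,-0.119,0,0,0],
], force=60)

```text
time: 19.77
eef_pos: [543.9, -206.3, 117.2]
orientation: [-1.214, 1.201, -1.202]
contact_force: [-0.5, 0.6, 5.7]
gripper_width: 31.6
```

```bash
python3 s.py
```

```text
[ 0.27  0.47  0.05  1.86 -0.03  0.82 -1.23] [ 543.9 -206.3  117.2] [-0.5  0.6  5.7] [ 0.24  0.2  -0.03] yaw -89.4 31.55153053728178
```

move_arm([
  [0,0,0,0,0,0,-0.04],
  [0,0,0,0,0,0,-0.08],
  [0,0,0,0,0,0,-0.08],
])

```text
time: 20.02
eef_pos: [543.9, -206.3, 117.2]
orientation: [-1.175, 1.26, -1.261]
contact_force: [-0.8, 0.1, 5.5]
gripper_width: 31.6
```

```bash
python3 s.py
```

```text
[ 0.25  0.47  0.07  1.86 -0.04  0.82 -1.3 ] [ 543.9 -206.3  117.2] [-0.8  0.1  5.5] [ 0.17  0.25 -0.15] yaw -94.0 31.619640870061716
```

move_arm([
  [0,0,0,0,0,0,-0.04],
  [0,0,0,0,0,0,-0.08],
  [0,0,0,0,0,0,-0.08],
])

```text
time: 20.27
eef_pos: [543.9, -206.4, 117.2]
orientation: [-1.133, 1.319, -1.32]
contact_force: [-0.8, 1.3, 4.2]
gripper_width: 31.6
```

```bash
python3 s.py
```

```text
[ 0.24  0.47  0.08  1.86 -0.05  0.82 -1.37] [ 543.9 -206.4  117.2] [-0.8  1.3  4.2] [ 0.24  0.21 -0.17] yaw -98.7 31.589659896409877
```

The key still turns. End-of-row readings are ambiguous because the arm settles, so I'll read the moment while it is actually moving.

move_arm([
  [0,0,0,0.001,0,0,-0.06],
  [0,0,0,0.001,0,0,-0.12],
  [0,0,0,0.001,0,0,-0.18],
])

```text
time: 20.52
eef_pos: [543.7, -206.3, 117.3]
orientation: [-1.034, 1.448, -1.449]
contact_force: [1.2, -0.1, -1.5]
gripper_width: 31.7
```

```bash
python3 s.py
```

```text
[ 0.21  0.47  0.13  1.86 -0.08  0.82 -1.53] [ 543.7 -206.3  117.3] [ 1.2 -0.1 -1.5] [ 0.08 -0.31  0.11] yaw -109.0 31.654069971145894
```

move_arm([
  [0,0,0,0,0,0,-0.06],
  [0,0,0,0,0,0,-0.12],
])

```text
time: 20.68
eef_pos: [543.6, -206.3, 117.3]
orientation: [-0.961, 1.533, -1.534]
contact_force: [0.4, 0.4, 0.7]
gripper_width: 31.7
```

```bash
python3 s.py
```

```text
[ 0.18  0.47  0.16  1.86 -0.1   0.82 -1.63] [ 543.6 -206.3  117.3] [0.4 0.4 0.7] [ 0.01 -0.12 -0.03] yaw -115.9 31.652578473852852
```

move_arm([
  [0,0,0,0,0,0,-0.06],
  [0,0,0,0,0,0,-0.12],
])

```text
time: 20.85
eef_pos: [543.4, -206.3, 117.3]
orientation: [-0.882, 1.617, -1.617]
contact_force: [0.7, -0.3, -0.2]
gripper_width: 31.3
```

```bash
python3 s.py
```

```text
[ 0.16  0.47  0.18  1.86 -0.11  0.82 -1.74] [ 543.4 -206.3  117.3] [ 0.7 -0.3 -0.2] [ 0.04 -0.05 -0.03] yaw -122.8 31.326877577705798
```

move_arm([
  [0,0,0,0,0,0,-0.06],
  [0,0,0,0,0,0,-0.12],
])

```text
time: 21.02
eef_pos: [543.6, -206.3, 117.3]
orientation: [-0.798, 1.698, -1.698]
contact_force: [0.8, -1.0, -1.3]
gripper_width: 31.4
```

```bash
python3 s.py
```

```text
[ 0.14  0.47  0.21  1.87 -0.13  0.82 -1.84] [ 543.6 -206.3  117.3] [ 0.8 -1.  -1.3] [-0.   -0.34  0.02] yaw -129.6 31.40541753332155
```

move_arm([
  [0,0,0,0,0,0,-0.06],
  [0,0,0,0,0,0,-0.12],
])

```text
time: 21.18
eef_pos: [543.8, -206.2, 117.3]
orientation: [-0.709, 1.776, -1.777]
contact_force: [1.1, -0.4, -0.5]
gripper_width: 31.5
```

```bash
python3 s.py
```

```text
[ 0.12  0.47  0.24  1.87 -0.15  0.82 -1.95] [ 543.8 -206.2  117.3] [ 1.1 -0.4 -0.5] [ 0.08 -0.39  0.5 ] yaw -136.5 31.502232317480985
```

move_arm([
  [0,0,0,0,0,0,-0.06],
  [0,0,0,0,0,0,-0.12],
])

```text
time: 21.35
eef_pos: [543.8, -206.1, 117.3]
orientation: [-0.617, 1.851, -1.853]
contact_force: [1.4, 0.3, -0.9]
gripper_width: 31.9
```

```bash
python3 s.py
```

```text
[ 0.09  0.47  0.27  1.87 -0.17  0.82 -2.05] [ 543.8 -206.1  117.3] [ 1.4  0.3 -0.9] [ 0.04 -0.33  1.17] yaw -143.2 31.925934133754165
```

The moment pattern repeats every 60°: 0.6 N m at −83°, slightly negative after −89°, about 0 from −109 to −130°, then 0.5 and 1.17 N m at −136 and −143°. So the socket is stationary against the hard stop, and my extra push cammed the hex over one flat. The stop is loaded again now at 1.17 N m, well over the 0.2 N m friction. I'll back off into the free play without dragging the bolt back.

move_arm([
  [0,0,0,0,0,0,0.06],
  [0,0,0,0,0,0,0.12],
  [0,0,0,0,0,0,0.18],
  [0,0,0,0,0,0,0.22],
  [0,0,0,0,0,0,0.22],
  [0,0,0,0,0,0,0.22],
])

```text
time: 21.85
eef_pos: [543.7, -206.2, 117.3]
orientation: [-0.785, 1.71, -1.71]
contact_force: [1.6, 0.5, -2.7]
gripper_width: 31.8
```

```bash
python3 s.py
```

```text
[ 0.14  0.47  0.22  1.87 -0.13  0.82 -1.86] [ 543.7 -206.2  117.3] [ 1.6  0.5 -2.7] [ 0.15 -0.51  0.05] yaw -130.7 31.753161200206346
```

move_arm([
  [0,0,0,0,0,0,-0.06],
  [0,0,0,0,0,0,-0.12],
  [0,0,0,0,0,0,-0.15],
  [0,0,0,0,0,0,-0.15],
  [0,0,0,0,0,0,-0.15],
])

```text
time: 22.27
eef_pos: [543.7, -206.1, 117.3]
orientation: [-0.672, 1.807, -1.808]
contact_force: [2.9, -0.1, -4.0]
gripper_width: 31.8
```

```bash
python3 s.py
```

```text
[ 0.11  0.47  0.25  1.87 -0.16  0.82 -1.99] [ 543.7 -206.1  117.3] [ 2.9 -0.1 -4. ] [ 0.09 -0.71  0.03] yaw -139.2 31.788112452454463
```

move_arm([
  [0,0,0,-0.001,0,0,0.06],
  [0,0,0,-0.002,0,0,0.12],
  [0,0,0,-0.002,0,0,0.15],
  [0,0,0,-0.002,0,0,0.15],
  [0,0,0,-0.002,0,0,0.15],
])

```text
time: 22.68
eef_pos: [543.9, -206.4, 117.2]
orientation: [-0.784, 1.709, -1.709]
contact_force: [-0.5, 1.1, 8.4]
gripper_width: 31.7
```

```bash
python3 s.py
```

```text
[ 0.14  0.47  0.22  1.87 -0.13  0.82 -1.86] [ 543.9 -206.4  117.2] [-0.5  1.1  8.4] [ 0.47  0.45 -0.01] yaw -130.6 31.697856355686596
```

The repeat check disagrees: −139° gives 0.03 N m static, so the hex may have cammed over at −143° and backing off could have eased the bolt. I'll regrip a quarter turn back and turn clockwise in fine steps, stopping at the first firm resistance.

move_arm([
  [0.5,0,0,0,0,0,0],
  [1,0,0,0.002,0,0,0],
  [1,0,0,0.002,0,0,0],
  [1,0,0,0.002,0,0,0],
  [1,0,0,0.002,0,0,0],
  [1,0,0,0.002,0,0,0],
  [1,0,0,0.002,0,0,0],
  [1,0,0,0.002,0,0,0.4],
  [1,0,0,0.002,0,0,0.8],
  [1,0,0,0.002,0,0,1.2],
  [1,0,0,0.002,0,0,1.571],
  [1,0,0,0.002,0,0,1.571],
  [1,0,0,0.002,0,0,1.571],
  [1,0,0,0.002,0,0,1.571],
  [1,0,0,0.002,0,0,1.571],
  [1,0,0,0.002,0,0,1.571],
  [1,0,0,0.002,0,0,1.571],
  [1,0,0,0.002,0,0,1.571],
  [1,0,0,0.002,0,0,1.571],
  [1,0,0,0.002,0,0,1.571],
])

```text
time: 24.35
eef_pos: [543.4, -206.4, 117.5]
orientation: [-1.5, 0.551, -0.55]
contact_force: [0.1, 0.9, -0.8]
gripper_width: 91.9
```

move_arm([
  [1,0,0,0,0,0,0],
  [1,0,0,0,0,0,0],
  [0,0,0,0,0,0,0],
  [0,0,0,0,0,0,0],
  [0,0,0,0,0,0,0],
  [0,0,0,0,0,0,0],
  [0,0,0,0,0,0,0],
  [0,0,0,0,0,0,0],
  [0,0,0,0,0,0,0],
  [0,0,0,0,0,0,0],
  [0,0,0,0,0,0,0],
  [0,0,0,0,0,0,0],
  [0,0,0,0,0,0,0],
  [0,0,0,0,0,0,0],
  [0,0,0,0,0,0,0],
], force=60)

```text
time: 25.6
eef_pos: [543.6, -206.4, 117.6]
orientation: [-1.499, 0.555, -0.555]
contact_force: [0.4, -0.7, -0.9]
gripper_width: 31.6
```

```bash
python3 s.py
```

```text
[ 0.42  0.48 -0.15  1.85  0.1   0.82 -0.49] [ 543.6 -206.4  117.6] [ 0.4 -0.7 -0.9] [-0.14 -0.23 -0.1 ] yaw -40.6 31.597319005237377
```

move_arm([
  [0,0,0,0,0,0,-0.04],
  [0,0,0,0,0,0,-0.08],
])

```text
time: 25.77
eef_pos: [543.6, -206.4, 117.6]
orientation: [-1.481, 0.617, -0.618]
contact_force: [1.0, -0.1, -0.6]
gripper_width: 31.6
```

```bash
python3 s.py
```

```text
[ 0.41  0.48 -0.13  1.85  0.08  0.82 -0.56] [ 543.6 -206.4  117.6] [ 1.  -0.1 -0.6] [-0.15 -0.2   0.2 ] yaw -45.3 31.582576206502157
```

move_arm([
  [0,0,0,0,0,0,-0.04],
  [0,0,0,0,0,0,-0.08],
])

```text
time: 25.93
eef_pos: [543.6, -206.4, 117.6]
orientation: [-1.462, 0.679, -0.68]
contact_force: [1.1, -0.3, -1.4]
gripper_width: 31.8
```

```bash
python3 s.py
```

```text
[ 0.39  0.47 -0.11  1.85  0.07  0.82 -0.63] [ 543.6 -206.4  117.6] [ 1.1 -0.3 -1.4] [-0.13 -0.14  0.21] yaw -49.9 31.771076395577566
```

move_arm([
  [0,0,0,0,0,0,-0.04],
  [0,0,0,0,0,0,-0.08],
])

```text
time: 26.1
eef_pos: [543.6, -206.3, 117.6]
orientation: [-1.442, 0.739, -0.74]
contact_force: [0.5, 0.4, -0.3]
gripper_width: 31.5
```

```bash
python3 s.py
```

```text
[ 0.38  0.47 -0.1   1.85  0.06  0.82 -0.7 ] [ 543.6 -206.3  117.6] [ 0.5  0.4 -0.3] [-0.14 -0.17  0.7 ] yaw -54.3 31.50829431394754
```

Now the readings are clear: a 0.2 N m friction plateau, then 0.7 N m at the stop. I'll hold and read statically.

move_arm([
  [0,0,0,0,0,0,-0.02],
  [0,0,0,0,0,0,-0.02],
  [0,0,0,0,0,0,-0.02],
])

```text
time: 26.35
eef_pos: [543.6, -206.3, 117.6]
orientation: [-1.437, 0.754, -0.754]
contact_force: [-0.2, -0.3, -0.0]
gripper_width: 31.5
```

```bash
python3 s.py
```

```text
[ 0.38  0.47 -0.09  1.85  0.06  0.82 -0.71] [ 543.6 -206.3  117.6] [-0.2 -0.3 -0. ] [-0.26 -0.16  0.85] yaw -55.4 31.472365231995017
```

move_arm([
  [0,0,0,0,0,0,0],
  [0,0,0,0,0,0,0],
  [0,0,0,0,0,0,0],
])

```text
time: 26.6
eef_pos: [543.6, -206.3, 117.6]
orientation: [-1.436, 0.755, -0.755]
contact_force: [0.8, -0.3, 0.2]
gripper_width: 31.5
```

```bash
python3 s.py
```

```text
[ 0.38  0.47 -0.09  1.85  0.06  0.82 -0.71] [ 543.6 -206.3  117.6] [ 0.8 -0.3  0.2] [-0.25 -0.21  0.98] yaw -55.5 31.456107932796648
```

The 0.98 N m static load at the stop is nearly five times the friction. I'll ease off slightly, release and withdraw upward.

move_arm([
  [0,0,0,0,0,0,0.03],
  [0,0,0,0,0,0,0.05],
  [0,0,0,0,0,0,0.05],
])

```text
time: 26.85
eef_pos: [543.5, -206.4, 117.6]
orientation: [-1.448, 0.719, -0.719]
contact_force: [0.8, -0.4, -0.9]
gripper_width: 32.0
```

```bash
python3 s.py
```

```text
[ 0.39  0.47 -0.1   1.85  0.06  0.82 -0.67] [ 543.5 -206.4  117.6] [ 0.8 -0.4 -0.9] [-0.11 -0.31 -0.1 ] yaw -52.8 31.991883034760964
```

move_arm([
  [0.4,0,0,0,0,0,0],
  [1,0,0,0,0,0,0],
  [1,0,0,0,0,0,0],
  [1,0,0,0,0,0,0],
  [1,0,0,0,0,0,0],
  [1,0,0,0,0,0,0],
  [1,0,0,0,0,0,0],
  [1,0,0,0,0,0,0],
  [1,0,0,0.04,0,0,0],
  [1,0,0,0.08,0,0,0],
  [1,0,0,0.12,0,0,0],
  [1,0,0,0.14,0,0,0],
  [1,0,0,0.14,0,0,0],
  [1,0,0,0.14,0,0,0],
])

```text
time: 28.02
eef_pos: [544.0, -206.5, 258.9]
orientation: [-1.449, 0.715, -0.719]
contact_force: [0.1, 0.1, -0.9]
gripper_width: 91.8
```

```bash
python3 s.py
python3 - <<'E'
from h import *
w=bot.get_image("wrist")[60:340,120:520,::-1];s=bot.get_image("side")[180:340,250:390,::-1]
cv2.imwrite("pics/k4.png",np.hstack([cv2.resize(w,(480,336),interpolation=2),cv2.resize(s,(294,336),interpolation=2)]))
E
```

```text
[ 0.39  0.31 -0.11  1.72  0.04  1.1  -0.65] [ 544.  -206.5  258.9] [ 0.1  0.1 -0.9] [-0.04 -0.01 -0.01] yaw -52.7 91.81503424059255
```

View pics/k4.png

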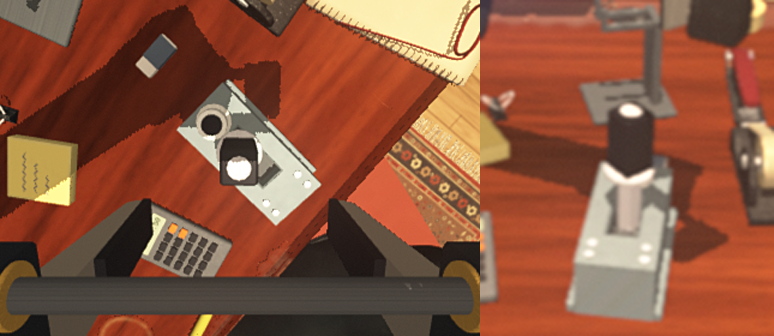

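The picture shows the key upright and deep in the slot (wrist crop (240,165), side crop (628,140)), with the gripper clear and the bystanders in place. Handing in.

```bash
python3 -c "
from station import bot
print(bot.sign_off())"
```

```text
the job is handed in; nothing more can be done
None
```

The bolt is tightened to its stop and the key is left standing upright in the socket. I handed the job in at about 28 s of the 72 s. `sign_off` gives no verdict, so what follows rests on my own readings.

- **Pick-up and socket:** I lifted the key straight off the fork. Contrary to the task text, the wrist picture showed the socket, about 16 mm toward the stub end, so I aimed by sight instead of searching by feel. The key then went down with almost no force until it met bottom, about 48 mm below the foot's top.
- **Tightening:** I turned clockwise and regripped twice. The last turn showed 0.2 N m of bolt friction, then a rise to a steady 0.98 N m at the stop. I eased off 2.7° before letting go; the allowance below the stop is 8.6°.
- **Last picture:** the key stands upright and deep in the slot, and the gripper is clear and open. The eraser, tape dispenser and calculator look undisturbed. Of the stapler only part shows, with nothing amiss.

**What disagreed:**
- **Turned too far:** the key turned about 4.7 rad in all, more than the bolt can travel, so the hex very likely slipped over at least one flat in the socket when I pushed past the stop.
- **Mid-way check failed:** I read only 0.03 N m where I expected the stop, and the bolt had probably eased back a little. That is why I regripped and tightened again. I could not read the bolt's angle directly.

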